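# Return the domed mould through the one-way gate

## Robot

A 6-joint arm with a two-finger parallel gripper is mounted at the origin on the work surface. World frame = base frame: x ahead of the robot, y to its left, z up, the work surface at z = 0. Lengths are in m, angles in rad, forces in N, time in s.
With the tool pointing down it reaches from about 0.3 to 0.775 m from the base axis. Payload 14.6 kg.
Tool frame: the origin (TCP) lies between the finger pads; the fingertips stand 8 mm ahead of it and the grasp point (between the pads) lies 11 mm behind it; x points along the fingers, y is the direction in which the jaws open and shut, and the axes are right-handed (so a half turn about x gives the same grasp; the last joint's range is limited). The gripper opens to 94 mm and grips with 3 to 60 N. Pads are 16 mm wide; open, the fingers measure 119 mm over their backs; the gripper's body (75 mm by 177 mm) begins 78 mm behind the grasp point.
Start: joints at [1.224, 0.3, 1.521, -0, 1.321, -0.067], TCP at [0.152, 0.529, 0.213] pointing down, gripper open.
Joint ranges: [-3.03, 3.03], [-0.79, 2.21], [0.23, 2.52], [-1.04, 4.18], [0, 3.07], [-2.55, 2.55]. Speed limits (rad/s): [2.22, 2.22, 2.57, 3.14, 3.14, 3.14].

## Interface

Orientations are given as [roll, pitch, yaw] about the fixed x, y, z axes, in that order (R = Rz(yaw) Ry(pitch) Rx(roll)).
In Python, from station import ctrl gives the robot as it stands.
- The arm moves only by the shell command python3 -m creep 'ROWS' [FORCE]. ROWS is a JSON object of lists of equal length, an entry for each row: "hand": the closure, from -1 (fully open) to 1 (shut); "slide": the shift along the tool's x, y, z in m, a list of three; "spin": the turn about the tool's x in degrees. A call has 1 to 12 rows; each row is the pose to reach, as a shift and turn from the pose commanded when the call began, along the tool's axes at that moment; what a row does not reach only later rows make up. A row lasts 1/12 s, in which the tool goes at most 41.7 mm and 7.16 degrees, less where a joint would pass 70% of its speed; a pose out of reach is approached as far as the arm can. A call with a gripper value outside its range is refused whole. The fingers move at their own pace and stop on an object; FORCE is the grip in N (left out, the last holds). Time passes only in rows, so rows that repeat a pose let the fingers close. It gives the time, the measured TCP pose, the force and the opening at its end, in the units of the state.
- ctrl.get_obs(): the state, without advancing time (a new reading comes with each control period).
- ctrl.camera(name): name is "scene" or "top"; returns the picture (400x640x3 uint8, red, green, blue); there is no depth.
- ctrl.calibration(name): a dict with "K" (3x3 intrinsics, pixels), "R" (3x3) and "t" (3): a world point X has camera coordinates R X + t. Camera axes: x right, y down, z forward; pixel columns grow to the right and rows downward; lengths in m; the calibration is good to about 2 mm. A picture is of the moment at which its call begins. calibration takes no time and is no camera call.
- ctrl.hand_in(): hands the job in, once; it reports no verdict.
The state is a dict: "time_s": time; "qpos": joint angles; "joint_vel": joint speeds; "tau": joint torques, N m; "ee_pos": TCP position; "eef_rot": TCP orientation; "force": force on the tool from outside, world axes, zero at the start; "moment": the same for the moment, N m; "grip_width": finger opening in m.
Only numpy, scipy, OpenCV 4.12 (cv2) and the standard library are available. Lean on these libraries where they do the work, as an engineer would, in place of code of your own. Each camera call takes 0.05 s, during which the arm holds its last target.

## Task

Put the domed mould away: set it down upright in the open entry end of the aluminium return lane, in front of the gate, and let go of it; then push it along the lane through the sprung flap until it is far enough beyond for the flap to swing fully shut behind it. Leave the stepped mould where it stands.

Things in the scene. Friction and masses are not known exactly. Their poses are not given: they have to be found in the camera images.
- dome_mould: The mould to return: bare light brown fibreboard, a square block 46 x 46 mm and 40 mm high with upright sides, topped by a round dome 42 mm across and 18 mm high (58 mm in all), 70 to 130 g. Origin: centre of its underside; z up, x and y square to its sides.
- step_mould: A bystander of the same fibreboard, to be left alone: the same 46 x 46 x 40 mm block, but topped by two square steps (32 and 18 mm wide, each 9 mm high). Origin: centre of its underside. A steel spanner also lies on the table.
- lane: Aluminium channel fixed on the table, open above. Origin: on the table, on its centre line at the gate; x along it in the pushing direction, z up. Floor 4 mm thick, 66 mm wide inside; walls' tops 18 mm up. Entry from x=-150 mm (open end) to the gate at 0, bay to an end stop at x=206 mm. Two gate posts 64 mm high stand outside the walls; no bar on top: tools can follow and lift out anywhere.
- flap (a joint): Angle (rad) of the white gate flap: 0 shut across the lane, to 1.5 open into the bay; never opens to the entry. Panel 80 mm long, 24 to 62 mm above the table, on an upright hinge at lane x=2, y=+42 mm. A light spring shuts it (1 to 3 N of push opens it). It sweeps the bay to x=83 mm, so it can shut only once the mould's rear face is past that (centre past about 106 mm).
Not all that is in view belongs to the job. Leave any green look-alike of the dome_mould alone.

How it is judged:
On the way, in this order (a step that is already met when the one before it is completed fails the run):
1. the domed mould stands upright on the floor of the lane's entry, let go, with the flap still shut (x of dome_mould in the frame of lane between -0.15 and -0.02 m and y of dome_mould in the frame of lane between -0.02 and 0.02 m and z of dome_mould in the frame of lane below 0.009 m and angle between dome_mould's own z axis and vertical below 0.15 rad and value of joint flap below 0.1 rad and contact force between the fingers and dome_mould below 0.1 N and linear speed of dome_mould below 0.02 m/s), for 0.1 s.
2. the domed mould, standing on the lane's floor, is in the gateway and holds the flap pushed open (x of dome_mould in the frame of lane between 0 and 0.1 m and z of dome_mould in the frame of lane below 0.015 m and angle between dome_mould's own z axis and vertical below 0.25 rad and value of joint flap above 0.3 rad), for 0.05 s.
At the end, for the whole second after the job is handed in: The domed mould stands upright (within 0.15 rad) and at rest on the lane's floor in the bay beyond the gate, its centre more than 90 mm past the gate and within 25 mm of the lane's centre line, and the flap is shut behind it (below 0.1 rad) (x of dome_mould in the frame of lane between 0.09 and 0.21 m and y of dome_mould in the frame of lane between -0.025 and 0.025 m and z of dome_mould in the frame of lane below 0.009 m and angle between dome_mould's own z axis and vertical below 0.15 rad and value of joint flap below 0.1 rad and linear speed of dome_mould below 0.02 m/s); the robot touches nothing.
It fails at once if the stepped mould is moved more than 30 mm or tipped over (distance of step_mould from where it was at the start of the episode above 0.03 m or angle between step_mould's own z axis and vertical above 0.5 rad).
It also fails if it takes over 58 s, if anything falls off the work surface, if the arm or the gripper's body presses on something with over 40 N, if the wrist force passes 120 N, or if a joint passes its speed limit or range.

## Working session

There is one attempt and no reset: what is moved stays moved. The work goes in short steps, Python scripts to look and compute and a shell command to move; the robot and the scene stay as the last step left them, time stands still between calls to the robot, and variables do not carry over. Pictures are saved under pics/ and viewed, and the job is handed in when it is done.

```bash
mkdir -p pics; ls; python3 - <<'E'
from station import ctrl
import cv2
for n in("scene","top"):
    im=ctrl.camera(n); cv2.imwrite(f"pics/{n}0.png",im[:,:,::-1])
    c=ctrl.calibration(n); print(n,c)
print(ctrl.get_obs())
E
```

```text
pics
scene {'K': array([[419.77843337,   0.        , 313.56329253],
       [  0.        , 419.77843337, 200.16533208],
       [  0.        ,   0.        ,   1.        ]]), 'R': array([[ 0.40190587,  0.91558395,  0.01333043],
       [ 0.65669196, -0.27805571, -0.70102831],
       [-0.63814367,  0.29050137, -0.71300885]]), 't': array([-0.14304347, -0.34703294,  1.13176202])}
top {'K': array([[456.00471222,   0.        , 324.00198033],
       [  0.        , 456.00471222, 199.05978082],
       [  0.        ,   0.        ,   1.        ]]), 'R': array([[-0.02688836, -0.99945437, -0.01918266],
       [-0.99056896,  0.02921857, -0.13386342],
       [ 0.13435087,  0.01540238, -0.99081411]]), 't': array([-0.07681569,  0.55831066,  0.82680977])}
{'time_s': 0.1, 'qpos': array([ 1.22440244e+00,  3.00425314e-01,  1.52152804e+00, -4.72768635e-05,
        1.32068204e+00, -6.66127380e-02]), 'joint_vel': array([-0.00097554, -0.00045917, -0.00179374, -0.00174977, -0.00029837,
        0.00155621]), 'tau': array([ 2.11102400e-03, -5.32650197e+01, -3.53278148e+01,  7.08786445e-02,
        2.35961471e-02, -6.66347387e-05]), 'ee_pos': array([0.15182357, 0.52839297, 0.21293387]), 'eef_rot': array([-1.59352052,  1.56975259, -1.87328994]), 'force': array([ 0.13837684, -0.0972659 , -0.10220506]), 'moment': array([ 0.00010078, -0.02402028,  0.00228404]), 'grip_width': 0.09361488358937135}
```

View pics/scene0.png

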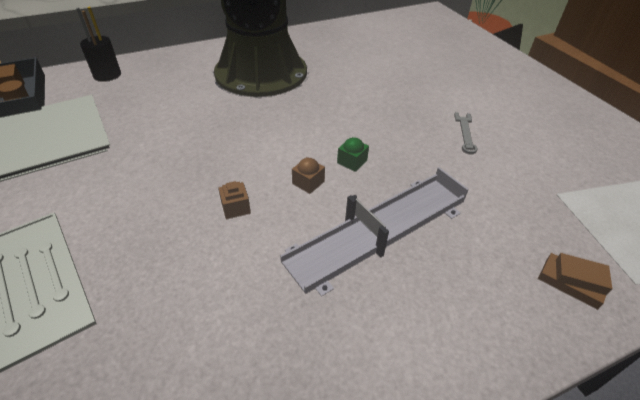

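View pics/top0.png

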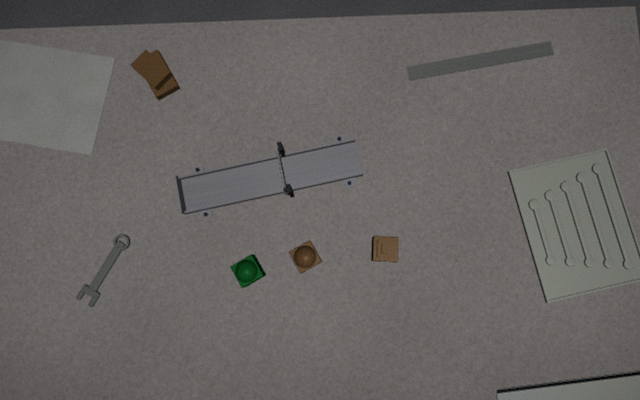

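The candidates are a brown domed block (scene 308,174; top 306,257), a green domed block (scene 353,153; top 247,271) and a brown stepped block (scene 234,199; top 385,249). The brown domed one fits the description. The lane's open end is at right in the top view (360,158), with the gate at about (285,170) and the end stop at about (181,195). I'll enlarge to confirm.

```bash
python3 - <<'E'
import cv2, numpy as np
im=cv2.imread("pics/top0.png")
cv2.imwrite("pics/c1.png",cv2.resize(im[125:295,170:410],None,fx=3.3,fy=3.3,interpolation=cv2.INTER_CUBIC))
im=cv2.imread("pics/scene0.png")
cv2.imwrite("pics/c2.png",cv2.resize(im[125:300,210:475],None,fx=3,fy=3,interpolation=cv2.INTER_CUBIC))
from station import ctrl
for n in("scene","top"):
    c=ctrl.calibration(n); X=c["R"]@[.152,.528,.3]+c["t"]; print(n,(c["K"]@X)/X[2])
E
```

```text
scene [488.27179754 -60.22870747   1.        ]
top [-177.96120438  511.99560742    1.        ]
```

View pics/c1.png

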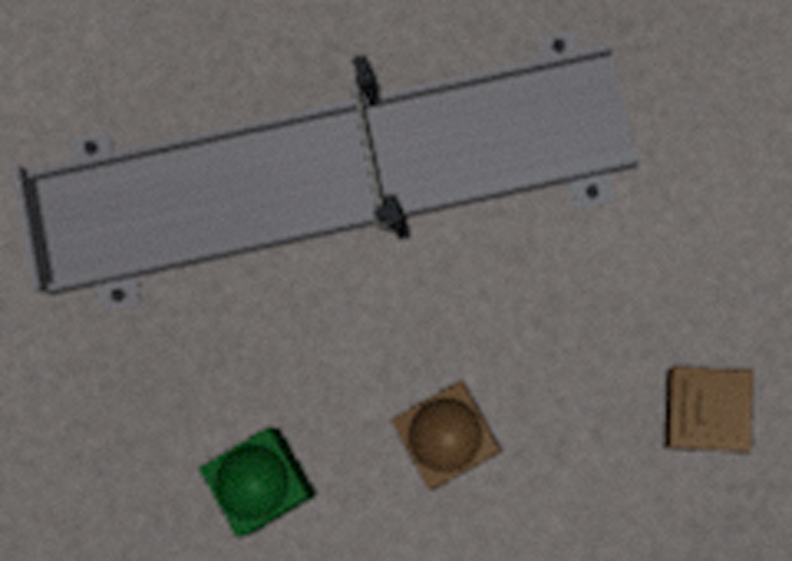

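View pics/c2.png

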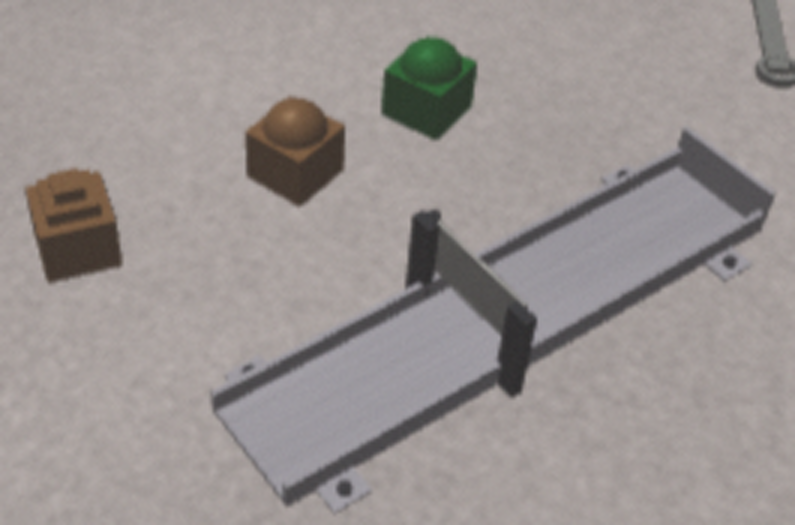

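The crops show the brown domed mould with smooth sides and a round dome, upright and free-standing. The green one is the decoy, and the stepped block stands well clear. Next I'll measure positions from both views.

```bash
cat > h.py <<'E'
import numpy as np
from station import ctrl
def back(n,uv,z):
    c=ctrl.calibration(n); d=c["R"].T@np.linalg.inv(c["K"])@[*uv,1]; o=-c["R"].T@c["t"]
    return o+d*(z-o[2])/d[2]
def proj(n,X):
    c=ctrl.calibration(n); p=c["K"]@(c["R"]@np.asarray(X,float)+c["t"]); return p[:2]/p[2]
E
python3 - <<'E'
import numpy as np
from h import *
np.set_printoptions(precision=4,suppress=True)
t=lambda x,y:(170+x/3.3,125+y/3.3); s=lambda x,y:(210+x/3,125+y/3)
def quad(n,P,z):
    Q=np.array([back(n,p,z) for p in P]); m=Q.mean(0)
    e=np.diff(np.vstack([Q,Q[:1]]),axis=0); print(n,m,np.linalg.norm(e,axis=1),np.degrees(np.arctan2(e[:,1],e[:,0])))
quad("top",[t(462,382),t(500,450),t(432,490),t(391,418)],.04)
print("step");quad("top",[t(752,370),t(751,452),t(667,449),t(672,367)],.04)
print("green");quad("top",[t(275,430),t(300,492),t(242,533),t(200,467)],.04)
# scene: top-face visible corners (left, near, right)
for nm,P in dict(dome=[(247,128),(299,163),(345,123)],step=[(27,185),(42,240),(118,226)]).items():
    Q=[back("scene",s(*p),.04) for p in P]; print("scene",nm,(Q[0]+Q[2])/2,[np.linalg.norm(Q[i+1]-Q[i]) for i in(0,1)])
for n,f,L in(("top",t,dict(entL=(611,52),entR=(638,164),endL=(35,178),endR=(50,292))),
           ("scene",s,dict(entR=(214,392),entL=(287,487),))):
    W={k:back(n,f(*p),.018) for k,p in L.items()}; print(n,W)
    if n=="top":
        print("width",np.linalg.norm(W["entL"]-W["entR"]),"len",[np.linalg.norm(W["end"+k]-W["ent"+k]) for k in"LR"])
        for k in"LR": d=W["end"+k]-W["ent"+k]; print(np.degrees(np.arctan2(d[1],d[0])))
print("posts top",back("top",t(362,62),.064),back("top",t(388,213),.064))
print("posts scene",back("scene",s(427,215),.064),back("scene",s(519,313),.064))
E
```

```text
top [ 0.4484 -0.0548  0.04  ] [0.0437 0.0441 0.0464 0.0448] [-152.0782  118.6981   28.7605  -64.7364]
step
top [ 0.4586 -0.2037  0.04  ] [0.0458 0.0469 0.046  0.045 ] [176.5222  86.4284  -5.8603 -93.748 ]
green
top [0.426  0.0536 0.04  ] [0.0375 0.0393 0.044  0.0467] [-158.3554  123.6625   32.4196  -65.3019]
scene dome [ 0.4521 -0.0529  0.04  ] [np.float64(0.04617929129698612), np.float64(0.047794076024670576)]
scene step [ 0.4665 -0.2038  0.04  ] [np.float64(0.04836208274623898), np.float64(0.0441104890264704)]
top {'entL': array([ 0.6723, -0.1566,  0.018 ]), 'entR': array([ 0.604, -0.17 ,  0.018]), 'endL': array([0.6065, 0.1876, 0.018 ]), 'endR': array([0.5382, 0.1776, 0.018 ])}
width 0.06960480772499096 len [np.float64(0.3503857995994892), np.float64(0.3538674637761786)]
100.8272429660438
100.72341079716779
scene {'entR': array([ 0.6124, -0.1698,  0.018 ]), 'entL': array([ 0.6829, -0.1569,  0.018 ])}
posts top [ 0.6588 -0.013   0.064 ] [ 0.5719 -0.0263  0.064 ]
posts scene [ 0.5767 -0.0262  0.064 ] [ 0.6602 -0.0152  0.064 ]
```

```bash
cat >> h.py <<'E'
import cv2
def ov(fn,out,n,lane,dome,crop,f):
    im=cv2.imread(fn); u0,v0,u1,v1=crop
    im=cv2.resize(im[v0:v1,u0:u1],None,fx=f,fy=f,interpolation=cv2.INTER_CUBIC); im=cv2.convertScaleAbs(im,alpha=1.4)
    def tf(o,P):
        x,y,a=o; c,s=np.cos(np.radians(a)),np.sin(np.radians(a)); return [[x+c*p[0]-s*p[1],y+s*p[0]+c*p[1],p[2]] for p in P]
    def line(o,P,col,cl=False):
        q=np.array([(proj(n,X)-[u0,v0]+.5)*f*16 for X in tf(o,P)]).round().astype(np.int32)
        cv2.polylines(im,[q],cl,col,1,cv2.LINE_AA,4)
    for y in(-.033,.033): line(lane,[(-.15,y,.018),(.206,y,.018)],(0,255,255))
    line(lane,[(-.15,-.033,.004),(-.15,.033,.004)],(0,255,255)); line(lane,[(.206,-.033,.004),(.206,.033,.004)],(0,255,255))
    line(lane,[(0,-.04,.062),(0,.04,.062),(0,.04,.024),(0,-.04,.024)],(0,0,255),True)
    r=.023; 
    for z in(0,.04): line(dome,[(r,r,z),(-r,r,z),(-r,-r,z),(r,-r,z)],(255,255,0),True)
    line(dome,[(.021*np.cos(a),.021*np.sin(a),.04) for a in np.linspace(0,6.28,30)],(255,0,255))
    cv2.imwrite(out,im)
E
python3 - <<'E'
from h import *
L=(.613,-.018,100.77);D=(.450,-.054,27.5)
ov("pics/top0.png","pics/o1.png","top",L,D,(170,125,410,295),3.3)
ov("pics/scene0.png","pics/o2.png","scene",L,D,(270,130,475,300),3.5)
E
```

```text
(no output)
```

View pics/o1.png

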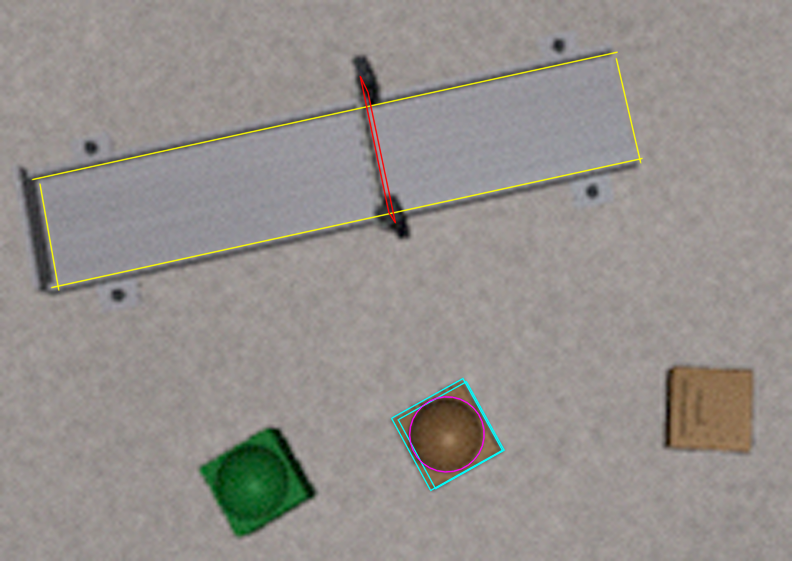

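View pics/o2.png

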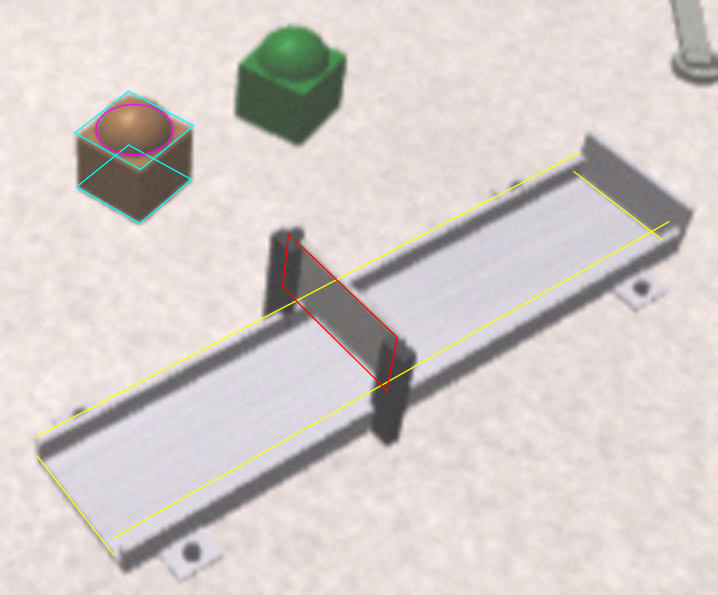

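```bash
cat >> h.py <<'E'
from scipy.spatial.transform import Rotation as Ro
def goto(x,y,z,jaw):
    o=ctrl.get_obs(); R=Ro.from_euler("xyz",o["eef_rot"]).as_matrix()
    jy=np.degrees(np.arctan2(R[1,1],R[0,1])); s=R.T@(np.array([x,y,z])-o["ee_pos"])
    d=(jaw-jy+90)%180-90; xa=R[:,0]
    print("t",o["time_s"],"pos",o["ee_pos"].round(4),"jaw",round(jy,2),"toolx",xa.round(3),"-> slide mm",(s*1000).round(1),"spin",round(-d,2),"q",o["qpos"].round(2),"F",o["force"].round(2),"w",round(o["grip_width"],4))
LANE=(.615,-.016,100.77)
def lp(x,y=0,L=LANE):
    a=np.radians(L[2]); return L[0]+np.cos(a)*x-np.sin(a)*y, L[1]+np.sin(a)*x+np.cos(a)*y
E
python3 - <<'E'
from h import *
goto(.450,-.054,.12,27.5)
E
```

```text
t 0.1 pos [0.1518 0.5284 0.2129] jaw 73.97 toolx [-0.    -0.001 -1.   ] -> slide mm [  93.4 -477.3  447.4] spin 46.47 q [ 1.22  0.3   1.52 -0.    1.32 -0.07] F [ 0.14 -0.1  -0.1 ] w 0.0936
```

```bash
python3 -m creep '{"hand":[-1,-1,-1,-1,-1,-1,-1,-1,-1,-1,-1,-1],"slide":[[5,-30,28],[10,-60,56],[15,-90,84],[20,-120,112],[26,-150,140],[32,-180,168],[38,-210,196],[44,-240,224],[50,-270,252],[56,-300,280],[62,-330,308],[68,-358,335]],"spin":[4,8,12,16,20,24,28,32,36,40,44,46.5]}' 2>&1 | tail -3
```

```text
eef_rot: [1.242, 1.57, 0.147]
force: [1.2, 1.0, -0.4]
grip_width: 0.0943
```

I wrote those slides in millimetres, but the rows take metres. The per-row cap limited the motion, so I'll check where the arm is.

```bash
python3 - <<'E'
from h import *
goto(.450,-.054,.12,27.5)
cv2.imwrite("pics/t1.png",ctrl.camera("top")[:,:,::-1])
E
```

```text
t 1.1 pos [0.3773 0.0848 0.1489] jaw 27.25 toolx [ 0.  0. -1.] -> slide mm [ 28.9   1.1 156.6] spin -0.25 q [ 0.13  0.    2.02  0.    1.11 -0.35] F [ 1.15  0.96 -0.35] w 0.0943
```

View pics/t1.png

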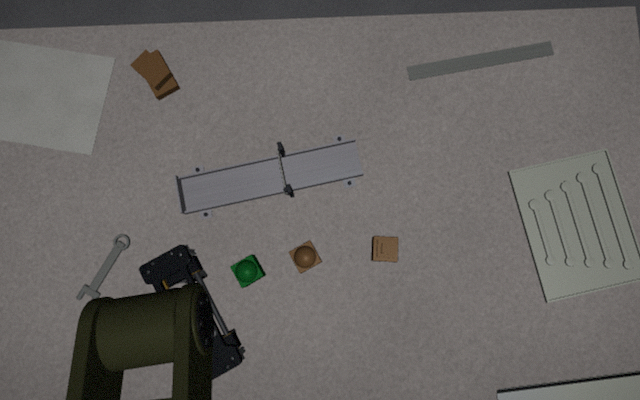

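The per-row cap kept the arm on the intended line: it is in free space at z=0.149, nothing is disturbed, and all the blocks are where they were. I'll use metres from here on.

```bash
python3 -m creep '{"hand":[-1,-1,-1,-1,-1,-1,-1],"slide":[[0,0,0.035],[0,0,0.07],[0.01,0,0.105],[0.02,0.001,0.14],[0.029,0.001,0.157],[0.029,0.001,0.157],[0.029,0.001,0.157]],"spin":[0,0,0,0,0,0,0]}' | tail -3; python3 - <<'E'
from h import *
goto(.450,-.054,.027,27.5)
cv2.imwrite("pics/t2.png",cv2.resize(ctrl.camera("scene")[80:280,180:480,::-1],None,fx=2.6,fy=2.6))
E
```

```text
eef_rot: [-2.275, 1.569, 2.915]
force: [1.4, 0.9, -0.7]
grip_width: 0.0939
t 1.7333 pos [ 0.4499 -0.0523  0.1194] jaw 27.38 toolx [-0.002  0.    -1.   ] -> slide mm [92.4 -0.6  1.6] spin -0.12 q [-0.2   0.19  1.89  0.    1.06 -0.67] F [ 1.38  0.86 -0.7 ] w 0.0939
```

View pics/t2.png

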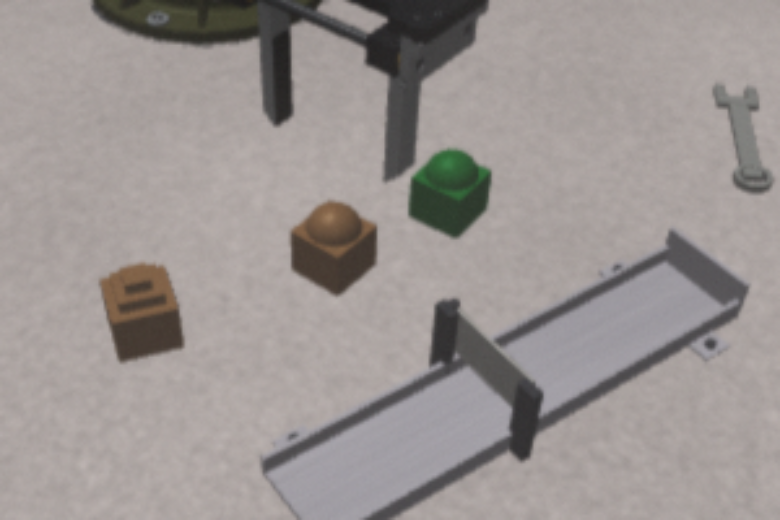

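The fingers are above the domed mould on either side of it (fingertips at about (275,120) and (400,180) in the crop), clear of the green one. I'll descend and grip.

```bash
python3 -m creep '{"hand":[-1,-1,-1,-1,-1,0.6,0.6,0.6,0.6,0.6,0.6,0.6],"slide":[[0.035,-0.0006,0.0016],[0.065,-0.0006,0.0016],[0.092,-0.0006,0.0016],[0.092,-0.0006,0.0016],[0.092,-0.0006,0.0016],[0.092,-0.0006,0.0016],[0.092,-0.0006,0.0016],[0.092,-0.0006,0.0016],[0.092,-0.0006,0.0016],[0.092,-0.0006,0.0016],[0.092,-0.0006,0.0016],[0.092,-0.0006,0.0016]],"spin":[0,0,0,0,0,0,0,0,0,0,0,0]}' 25; python3 - <<'E'
from h import *
goto(.450,-.054,.12,27.5)
E
```

```text
time_s: 2.78
ee_pos: [0.4506, -0.0538, 0.0282]
eef_rot: [0.807, 1.571, -0.285]
force: [0.5, -0.1, 1.1]
grip_width: 0.0509
t 2.7833 pos [ 0.4506 -0.0538  0.0282] jaw 27.47 toolx [ 0. -0. -1.] -> slide mm [-91.8  -0.6  -0. ] spin -0.03 q [-0.2   0.35  1.95 -0.    0.84 -0.68] F [ 0.51 -0.14  1.07] w 0.0509
```

```bash
python3 -m creep '{"hand":[0.6,0.6,0.6,0.6],"slide":[[0,0,0],[0,0,0],[0,0,0],[0,0,0]],"spin":[0,0,0,0]}'
```

```text
time_s: 3.12
ee_pos: [0.4505, -0.0537, 0.0281]
eef_rot: [0.483, 1.571, -0.608]
force: [-0.1, -0.0, 2.9]
grip_width: 0.0457
```

```bash
python3 -m creep '{"hand":[0.6,0.6,0.6,0.6,0.6],"slide":[[-0.025,0,0],[-0.055,0,0],[-0.085,0,0],[-0.085,0,0],[-0.085,0,0]],"spin":[0,0,0,0,0]}'; python3 - <<'E'
from h import *
x,y=lp(-.085);print(x,y);goto(x,y,.113,10.77)
cv2.imwrite("pics/t3.png",cv2.resize(ctrl.camera("scene")[80:280,180:480,::-1],None,fx=2.6,fy=2.6))
E
```

```text
time_s: 3.53
ee_pos: [0.451, -0.0538, 0.1139]
eef_rot: [0.894, 1.568, -0.197]
force: [-0.1, -0.4, -1.8]
grip_width: 0.0458
0.6308836919843388 -0.099502744439609
t 3.5333 pos [ 0.451  -0.0538  0.1139] jaw 27.47 toolx [ 0.002 -0.    -1.   ] -> slide mm [  1.4 138.5 123.5] spin 16.7 q [-0.2   0.2   1.89  0.    1.04 -0.68] F [-0.09 -0.35 -1.79] w 0.0458
```

View pics/t3.png

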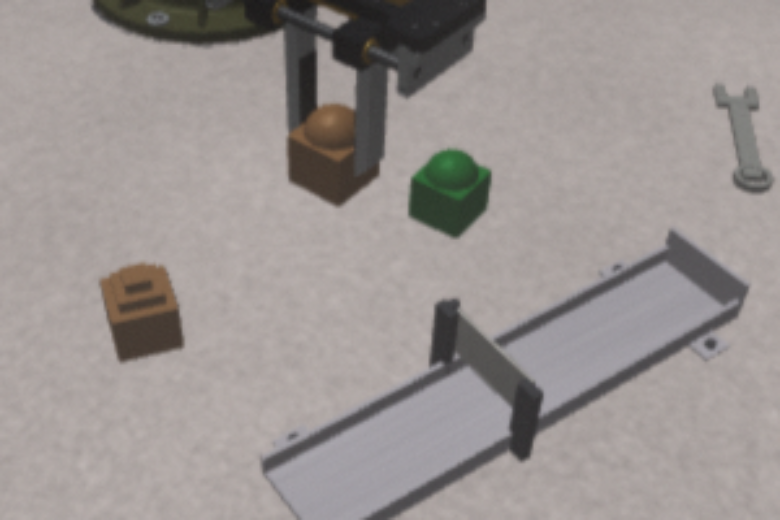

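The mould is held level (crop about (335,155)), and its underside at about z=0.086 clears the 64 mm posts. I'll carry it over the entry.

```bash
python3 -m creep '{"hand":[0.6,0.6,0.6,0.6,0.6,0.6,0.6,0.6,0.6,0.6],"slide":[[0,0.018,0.016],[0,0.038,0.034],[0,0.06,0.053],[0,0.082,0.073],[0,0.105,0.093],[0,0.125,0.111],[0.001,0.1385,0.1235],[0.001,0.1385,0.1235],[0.001,0.1385,0.1235],[0.001,0.1385,0.1235]],"spin":[2,5,8,11,14,16,16.7,16.7,16.7,16.7]}'; python3 - <<'E'
from h import *
x,y=lp(-.085);goto(x,y,.045,10.77)
for n in("top","scene"): cv2.imwrite(f"pics/{n}4.png",ctrl.camera(n)[:,:,::-1])
D=(x,y,10.77)
a=cv2.resize(cv2.imread("pics/top4.png")[110:240,250:440],None,fx=3.5,fy=3.5,interpolation=3)
cv2.imwrite("pics/top4c.png",a)
cv2.imwrite("pics/scene4c.png",cv2.resize(cv2.imread("pics/scene4.png")[130:310,230:450],None,fx=3.3,fy=3.3,interpolation=3))
E
```

```text
time_s: 4.42
ee_pos: [0.6292, -0.0991, 0.1105]
eef_rot: [-1.978, 1.568, 2.923]
force: [0.8, 0.2, -0.6]
grip_width: 0.0461
t 4.4167 pos [ 0.6292 -0.0991  0.1105] jaw 10.79 toolx [-0.003  0.001 -1.   ] -> slide mm [65.5  1.7  0.8] spin 0.02 q [-0.21  0.59  1.36  0.    1.2  -0.4 ] F [ 0.82  0.15 -0.65] w 0.0461
```

View pics/top4c.png

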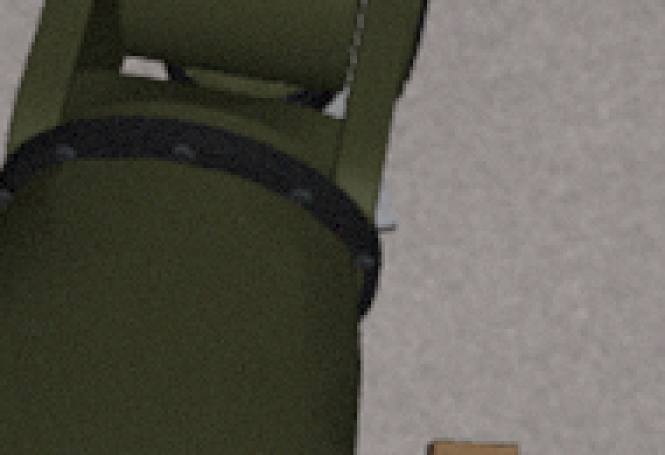

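View pics/scene4c.png

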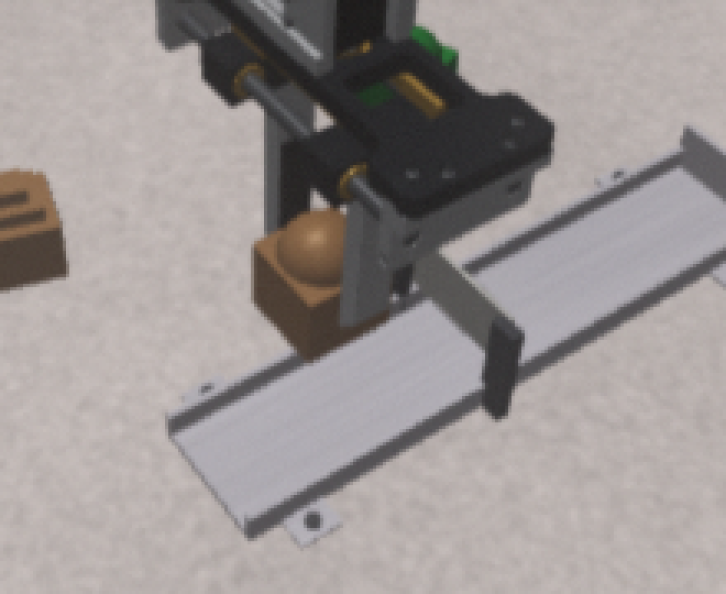

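The arm blocks the top view. The scene view shows the mould level above the entry, square to the lane (crop about (320,280)). I'll lower it to just over the wall tops (TCP 0.050) and check its sideways fit before going in.

```bash
python3 -m creep '{"hand":[0.6,0.6,0.6,0.6,0.6],"slide":[[0.025,0.001,0],[0.045,0.0015,0.0005],[0.0595,0.0015,0.0005],[0.0595,0.0015,0.0005],[0.0595,0.0015,0.0005]],"spin":[0,0,0,0,0]}'; python3 - <<'E'
from h import *
x,y=lp(-.085);goto(x,y,.032,10.77)
cv2.imwrite("pics/scene5.png",ctrl.camera("scene")[:,:,::-1])
cv2.imwrite("pics/scene5c.png",cv2.resize(cv2.imread("pics/scene5.png")[180:310,265:415],None,fx=4.6,fy=4.6,interpolation=3))
E
```

```text
time_s: 4.93
ee_pos: [0.6314, -0.0994, 0.0526]
eef_rot: [-1.966, 1.57, 2.935]
force: [-0.1, -1.3, -1.9]
grip_width: 0.0462
t 4.9333 pos [ 0.6314 -0.0994  0.0526] jaw 10.78 toolx [-0.001  0.    -1.   ] -> slide mm [20.6 -0.5 -0. ] spin 0.01 q [-0.21  0.66  1.39 -0.    1.1  -0.4 ] F [-0.14 -1.3  -1.91] w 0.0462
```

View pics/scene5c.png

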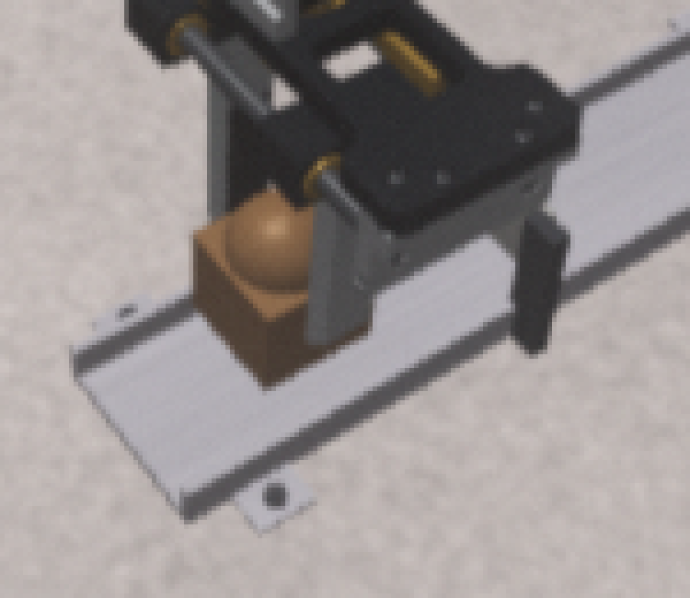

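```bash
python3 - <<'E'
from h import *
f=lambda x,y:(265+x/4.6-.5,180+y/4.6-.5)
a=np.radians(100.77)
lat=lambda p:np.dot((p-[.615,-.016,0])[:2],[-np.sin(a),np.cos(a)])*1000
B=lambda x,y,z:round(lat(back("scene",f(x,y),z)),1)
print("near wall top (bright/dark)",B(187,490,.018),B(515,318,.018))
print("far wall top",B(75,350,.018),B(195,293,.018))
print("far wall floor",B(78,372,.004),B(195,320,.004))
print("mould near bottom",B(268,387,.0246),"left bottom",B(196,308,.0246),"near top",B(266,322,.0646),"left top",B(194,235,.0646))
E
```

```text
near wall top (bright/dark) -38.0 -43.7
far wall top 31.9 29.6
far wall floor 32.3 28.4
mould near bottom -22.8 left bottom 19.4 near top -24.3 left top 19.7
```

Relative to the walls in the same view, the mould is about 2 mm toward the robot side, against 10 mm of clearance. I'll nudge it +1.5 mm in tool y and lower it to the floor.

```bash
python3 -m creep '{"hand":[0.6,0.6,0.6,0.6,0.6,0.6],"slide":[[0.004,0.0015,0],[0.01,0.0015,0],[0.015,0.0015,0],[0.018,0.0015,0],[0.018,0.0015,0],[0.018,0.0015,0]],"spin":[0,0,0,0,0,0]}'; python3 - <<'E'
from h import *
x,y=lp(-.085);goto(x,y,.032,10.77)
cv2.imwrite("pics/scene6.png",ctrl.camera("scene")[:,:,::-1])
cv2.imwrite("pics/scene6c.png",cv2.resize(cv2.imread("pics/scene6.png")[180:310,265:415],None,fx=4.6,fy=4.6,interpolation=3))
E
```

```text
time_s: 5.48
ee_pos: [0.6333, -0.0993, 0.0344]
eef_rot: [-1.961, 1.57, 2.94]
force: [-1.0, -0.1, -1.7]
grip_width: 0.0459
t 5.4833 pos [ 0.6333 -0.0993  0.0344] jaw 10.77 toolx [-0.  0. -1.] -> slide mm [ 2.4 -2.4 -0.3] spin -0.0 q [-0.21  0.69  1.39 -0.    1.07 -0.4 ] F [-1.01 -0.12 -1.72] w 0.0459
```

View pics/scene6c.png

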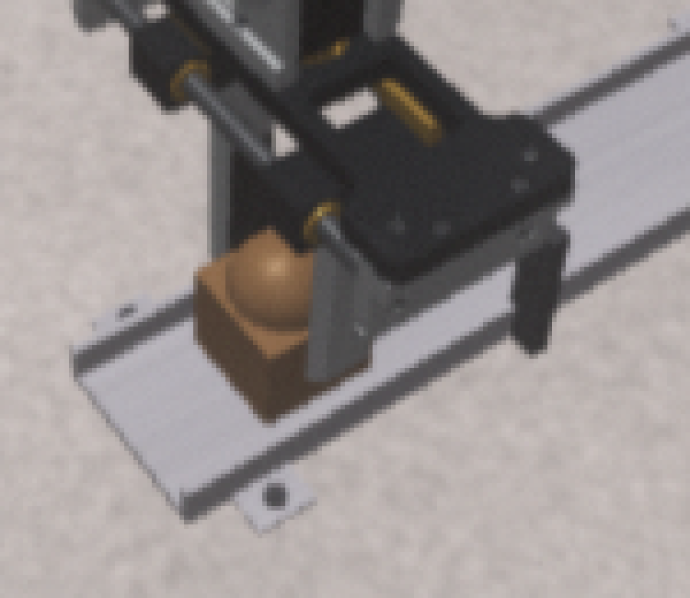

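The mould is inside the walls, with floor visible on the near side (corner (270,422), wall edge at about (270,447)). I'll lower it the last 2 mm.

```bash
python3 -m creep '{"hand":[0.6,0.6,0.6,0.6],"slide":[[0.0015,0,0],[0.0025,0,0],[0.0025,0,0],[0.0025,0,0]],"spin":[0,0,0,0]}'
```

```text
time_s: 5.87
ee_pos: [0.6335, -0.0994, 0.0322]
eef_rot: [1.193, 1.57, -0.19]
force: [0.4, -0.4, -1.4]
grip_width: 0.0455
```

```bash
python3 -m creep '{"hand":[0.6,0.6,-1,-1,-1,-1,-1,-1,-1,-1],"slide":[[0.0006,0,0],[0.0006,0,0],[0.0006,0,0],[0.0006,0,0],[0.0006,0,0],[0.0006,0,0],[0.0006,0,0],[0.0006,0,0],[0.0006,0,0],[0.0006,0,0]],"spin":[0,0,0,0,0,0,0,0,0,0]}'; python3 - <<'E'
from h import *
x,y=lp(-.085);goto(x,y,.032,10.77)
cv2.imwrite("pics/scene7.png",ctrl.camera("scene")[:,:,::-1])
cv2.imwrite("pics/scene7c.png",cv2.resize(cv2.imread("pics/scene7.png")[180:310,265:415],None,fx=4.6,fy=4.6,interpolation=3))
E
```

```text
time_s: 6.7
ee_pos: [0.6334, -0.0993, 0.0314]
eef_rot: [-1.927, 1.571, 2.974]
force: [-0.2, -0.3, -0.5]
grip_width: 0.0931
t 6.7 pos [ 0.6334 -0.0993  0.0314] jaw 10.77 toolx [-0.  0. -1.] -> slide mm [-0.6 -2.5 -0.3] spin -0.0 q [-0.21  0.69  1.39 -0.    1.06 -0.4 ] F [-0.18 -0.27 -0.51] w 0.0931
```

View pics/scene7c.png

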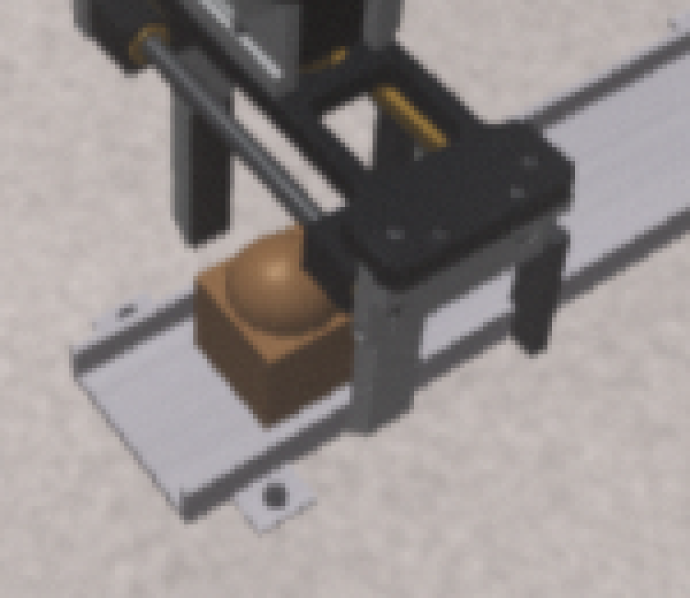

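It's released and standing upright in the entry (block base corner (268,425)), and the flap is shut. Next I'll back along the lane behind it and narrow the fingers to about 20 mm, so their 45 mm outer width pushes square on the rear face.

```bash
python3 -m creep '{"hand":[-1,-1,-1,-1,0.57,0.57,0.57,0.57,0.57,0.57,0.57,0.57],"slide":[[-0.003,0,0.01],[-0.003,0,0.03],[-0.003,0,0.05],[-0.003,0,0.05],[-0.003,0,0.05],[-0.003,0,0.05],[-0.003,0,0.05],[-0.003,0,0.05],[-0.003,0,0.05],[-0.003,0,0.05],[-0.003,0,0.05],[-0.003,0,0.05]],"spin":[0,0,0,0,0,0,0,0,0,0,0,0]}'; python3 - <<'E'
from h import *
x,y=lp(-.135,-.002);goto(x,y,.022,10.77)
for n in("top","scene"): cv2.imwrite(f"pics/{n}8.png",ctrl.camera(n)[:,:,::-1])
cv2.imwrite("pics/scene8c.png",cv2.resize(cv2.imread("pics/scene8.png")[150:310,255:455],None,fx=3.7,fy=3.7,interpolation=3))
E
```

```text
time_s: 7.75
ee_pos: [0.6428, -0.1483, 0.0345]
eef_rot: [0.518, 1.571, -0.865]
force: [0.5, 0.1, 0.4]
grip_width: 0.0441
t 7.75 pos [ 0.6428 -0.1483  0.0345] jaw 10.78 toolx [ 0. -0. -1.] -> slide mm [12.5 -0.5 -0.2] spin 0.01 q [-0.28  0.72  1.33 -0.    1.09 -0.47] F [0.48 0.09 0.37] w 0.0441
```

View pics/scene8c.png

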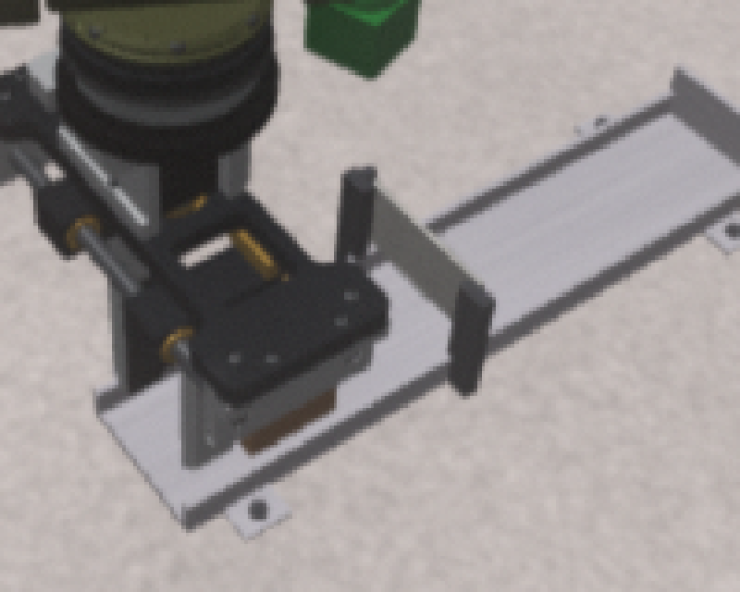

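View pics/top8.png

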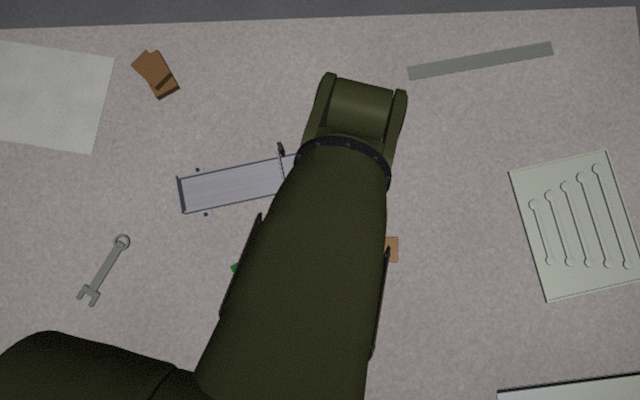

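The fingers are behind the mould, still closing (44 mm), and the flap is shut. The stepped mould is unmoved at top (392,249). I'll let them close before lowering.

```bash
python3 -m creep '{"hand":[0.57,0.57,0.57,0.57,0.57,0.57,0.57],"slide":[[0,0,0],[0,0,0],[0,0,0],[0,0,0],[0,0,0],[0,0,0],[0,0,0]],"spin":[0,0,0,0,0,0,0]}'
```

```text
time_s: 8.43
ee_pos: [0.6427, -0.1485, 0.0345]
eef_rot: [-0.38, 1.571, -1.763]
force: [-0.3, 0.4, 0.6]
grip_width: 0.0199
```

```bash
python3 -m creep '{"hand":[0.57,0.57,0.57,0.57,0.57,0.57,0.57,0.57,0.57,0.57,0.57,0.57],"slide":[[0.006,0,0],[0.0125,0,0],[0.0125,0,0],[0.0125,0,-0.008],[0.0125,0,-0.016],[0.0125,0,-0.024],[0.0125,0,-0.032],[0.0125,0,-0.04],[0.0125,0,-0.048],[0.0125,0,-0.056],[0.0125,0,-0.062],[0.0125,0,-0.065]],"spin":[0,0,0,0,0,0,0,0,0,0,0,0]}'; python3 - <<'E'
from h import *
x,y=lp(.094,-.002);goto(x,y,.022,10.77)
cv2.imwrite("pics/scene9.png",ctrl.camera("scene")[:,:,::-1])
cv2.imwrite("pics/scene9c.png",cv2.resize(cv2.imread("pics/scene9.png")[150:310,255:455],None,fx=3.7,fy=3.7,interpolation=3))
E
```

```text
time_s: 9.43
ee_pos: [0.6305, -0.0836, 0.0221]
eef_rot: [1.14, 1.571, -0.242]
force: [-0.9, -0.5, 0.2]
grip_width: 0.0199
t 9.4333 pos [ 0.6305 -0.0836  0.0221] jaw 10.81 toolx [ 0. -0. -1.] -> slide mm [ 1.000e-01 -5.000e-01 -1.633e+02] spin 0.04 q [-0.19  0.69  1.41 -0.    1.04 -0.38] F [-0.93 -0.5   0.18] w 0.0199
```

View pics/scene9c.png

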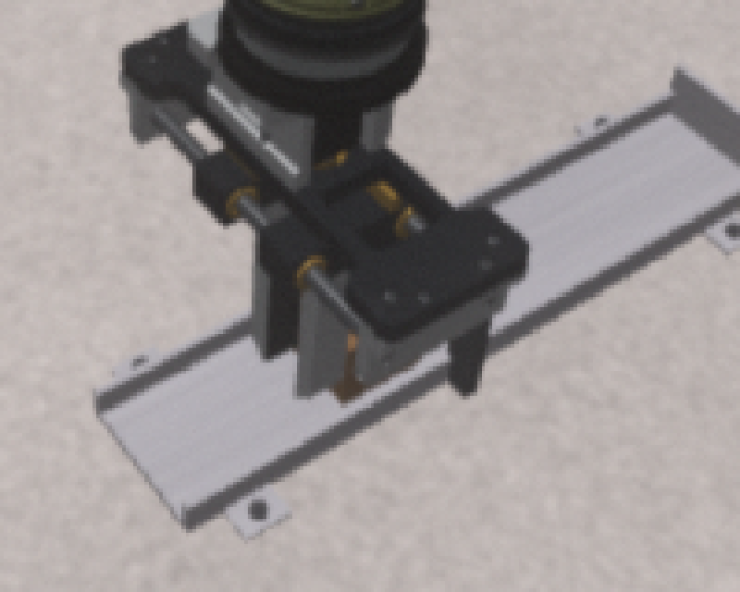

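The fingers are in the lane behind the mould, between the walls. The mould's base is just visible at (345,395), about to reach the flap. I'll go on through the gate.

```bash
python3 -m creep '{"hand":[0.57,0.57,0.57,0.57,0.57,0.57,0.57,0.57,0.57,0.57],"slide":[[0,0,-0.006],[0,0,-0.014],[0,0,-0.022],[0,0,-0.030],[0,0,-0.038],[0,0,-0.046],[0,0,-0.054],[0,0,-0.062],[0,0,-0.067],[0,0,-0.07]],"spin":[0,0,0,0,0,0,0,0,0,0]}'; python3 - <<'E'
from h import *
x,y=lp(.094,-.002);goto(x,y,.022,10.77)
cv2.imwrite("pics/scene10.png",ctrl.camera("scene")[:,:,::-1])
cv2.imwrite("pics/scene10c.png",cv2.resize(cv2.imread("pics/scene10.png")[150:310,275:475],None,fx=3.7,fy=3.7,interpolation=3))
E
```

```text
time_s: 10.32
ee_pos: [0.6173, -0.0149, 0.022]
eef_rot: [-2.389, 1.571, 2.512]
force: [0.8, -1.2, 0.6]
grip_width: 0.0203
t 10.3167 pos [ 0.6173 -0.0149  0.022 ] jaw 10.81 toolx [-0.  0. -1.] -> slide mm [ -0.   -0.4 -93.3] spin 0.04 q [-0.08  0.66  1.47  0.    1.01 -0.27] F [ 0.79 -1.25  0.58] w 0.0203
```

View pics/scene10c.png

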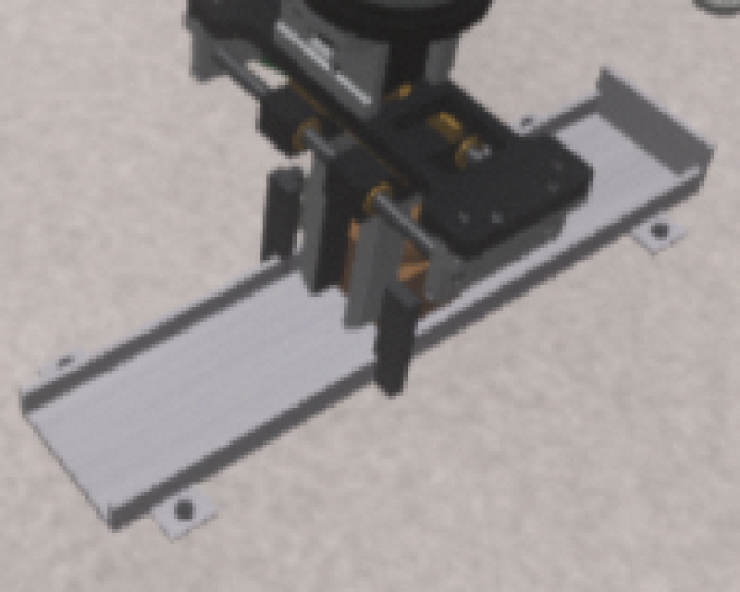

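The mould is upright in the gateway (about (420,260)) ahead of the fingers with the flap pushed open. I'll push on 100 mm.

```bash
python3 -m creep '{"hand":[0.57,0.57,0.57,0.57,0.57,0.57,0.57,0.57,0.57,0.57,0.57,0.57],"slide":[[0,0,-0.008],[0,0,-0.018],[0,0,-0.028],[0,0,-0.038],[0,0,-0.048],[0,0,-0.058],[0,0,-0.068],[0,0,-0.078],[0,0,-0.087],[0,0,-0.094],[0,0,-0.098],[0,0,-0.1]],"spin":[0,0,0,0,0,0,0,0,0,0,0,0]}'; python3 - <<'E'
from h import *
x,y=lp(.094,-.002);goto(x,y,.022,10.77)
cv2.imwrite("pics/scene11.png",ctrl.camera("scene")[:,:,::-1])
cv2.imwrite("pics/scene11c.png",cv2.resize(cv2.imread("pics/scene11.png")[130:310,285:485],None,fx=3.3,fy=3.3,interpolation=3))
E
```

```text
time_s: 11.37
ee_pos: [0.5986, 0.0831, 0.0219]
eef_rot: [-1.73, 1.571, -3.112]
force: [0.4, 0.2, 0.1]
grip_width: 0.0199
t 11.3667 pos [0.5986 0.0831 0.0219] jaw 10.8 toolx [-0. -0. -1.] -> slide mm [-0.1 -0.4  6.4] spin 0.03 q [ 0.08  0.63  1.52  0.    0.99 -0.11] F [0.41 0.18 0.08] w 0.0199
```

View pics/scene11c.png

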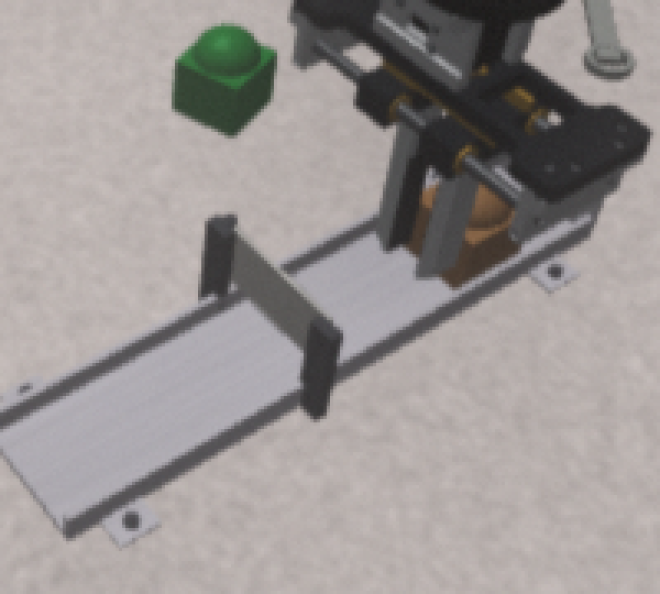

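The flap is already shut behind the fingers and the mould stands upright in the bay (about (480,240)). I'll back off 4 mm, lift straight out and clear the view.

```bash
python3 -m creep '{"hand":[0.57,0.57,0.57,0.57,0.57,0.57,0.57,0.57,0.57,0.57,0.57,0.57],"slide":[[0,0,0.002],[0,0,0.004],[-0.02,0,0.004],[-0.055,0,0.004],[-0.09,0,0.004],[-0.125,0,0.004],[-0.16,0,0.004],[-0.18,0,0.004],[-0.18,-0.03,0.004],[-0.18,-0.06,0.004],[-0.18,-0.09,0.004],[-0.18,-0.12,0.004]],"spin":[0,0,0,0,0,0,0,0,0,0,0,0]}'
python3 -m creep '{"hand":[0.57,0.57,0.57,0.57,0.57,0.57,0.57,0.57,0.57,0.57,0.57,0.57],"slide":[[0,0,-0.03],[0,0,-0.07],[0,0,-0.11],[0,0,-0.15],[0,0,-0.19],[0,0,-0.23],[0,0,-0.27],[0,0,-0.31],[0,0,-0.33],[0,0,-0.33],[0,0,-0.33],[0,0,-0.33]],"spin":[0,0,0,0,0,0,0,0,0,0,0,0]}'; python3 - <<'E'
from h import *
for n in("top","scene"): cv2.imwrite(f"pics/{n}12.png",ctrl.camera(n)[:,:,::-1])
x,y=lp(.131,-.002)
ov("pics/top12.png","pics/o3.png","top",LANE,(x,y,10.77),(170,125,410,295),3.3)
cv2.imwrite("pics/scene12c.png",cv2.resize(cv2.imread("pics/scene12.png")[120:310,205:485],None,fx=2.8,fy=2.8,interpolation=3))
E
```

```text
time_s: 12.42
ee_pos: [0.4803, 0.0553, 0.2018]
eef_rot: [-1.432, 1.571, -2.816]
force: [0.9, -1.5, 0.3]
grip_width: 0.0205
time_s: 13.42
ee_pos: [0.4204, 0.3793, 0.2019]
eef_rot: [-0.732, 1.57, -2.116]
force: [-0.0, 1.2, -0.2]
grip_width: 0.0207
```

View pics/o3.png

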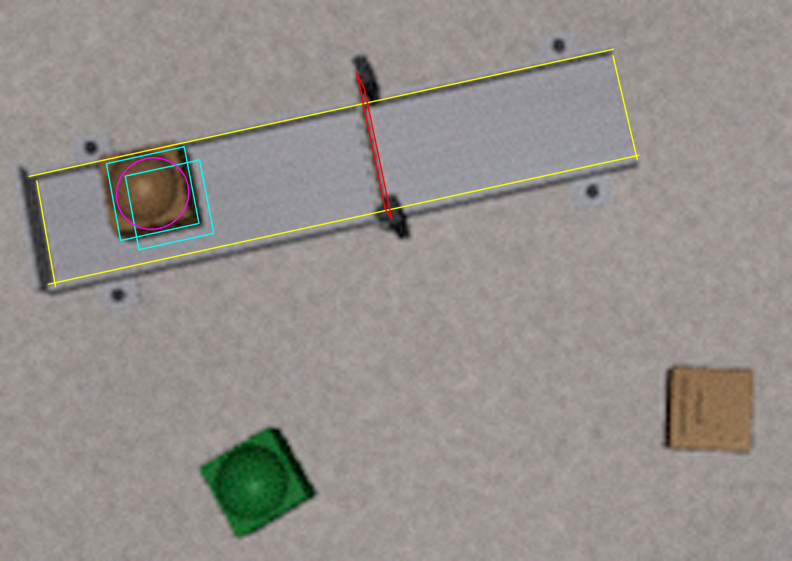

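View pics/scene12c.png

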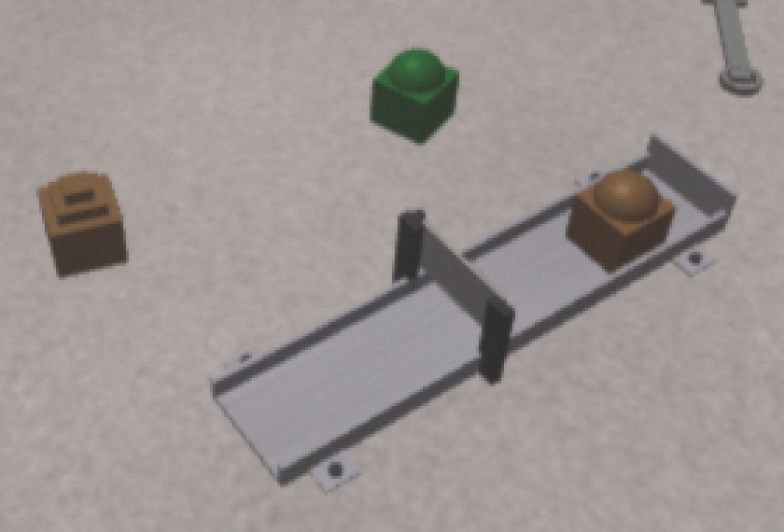

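The mould stands upright in the bay (top crop about (152,195)), about 0.13 m past the gate and between the walls. The flap is shut, the stepped and green moulds are where they were, and the arm is clear.

```bash
python3 - <<'E'
from station import ctrl
print(ctrl.get_obs()["force"]); print(ctrl.hand_in())
E
```

```text
[-0.21581062 -1.21886654  0.46733835]
the job is handed in; nothing more can be done
None
```

I gripped the brown domed mould, set it down upright in the lane's entry and let go with the flap shut. I then pushed it through the flap with the fingers narrowed to 20 mm, lifted out and handed in at about 13.5 s.

**Last checks:** both cameras show the mould upright in the bay, about 0.13 m past the gate, with the flap shut behind it. It sits a few mm to the far side of the centre line; the walls allow at most about 10 mm, inside the 25 mm limit. The stepped and green moulds did not move, and the arm is clear at z = 0.20 m.

**What went wrong or disagreed:**
- I typed the first move in mm instead of m. The per-row cap kept the arm on the intended path in free space, and nothing was touched.
- The two cameras disagreed by up to about 9 mm on the lane's sideways position. I used a compromise and corrected it against the walls before lowering the mould.

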